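Refit an instrument cover over its studs and catch it

ROBOT

A 6-joint arm with a two-finger parallel gripper is mounted at the origin on the work surface. World frame = base frame: x ahead of the robot, y to its left, z up, the work surface at z = 0. Lengths are in m, angles in rad, forces in N, time in s.
With the tool pointing down it reaches from about 0.3 to 0.85 m from the base axis. Payload 4.2 kg.
Tool frame: the origin (TCP) lies where the fingers leave the gripper's body, on its centre line; the fingertips stand 78 mm ahead of it and the grasp point (between the pads) lies 60 mm ahead of it; z points along the fingers, y is the line along which they close (so a half turn about z gives the same grasp; the last joint's range is limited). The gripper opens to 91 mm and grips with 3 to 60 N. Pads are 32 mm wide; open, the fingers measure 118 mm over their backs; the gripper's body (76 mm by 178 mm) begins 60 mm behind the grasp point.
Start: joints at [-1.142, 0.32, 1.565, -0, 1.257, -0.02], TCP at [0.249, -0.518, 0.292] pointing down, gripper open.
Joint ranges: [-3.11, 3.11], [-0.84, 2.01], [0.21, 2.61], [-1.34, 4.49], [0.05, 2.63], [-2.56, 2.56]. Speed limits (rad/s): [2.57, 2.57, 3.14, 3.14, 3.14, 3.14].

INTERFACE

Orientations are given as a 3x3 rotation matrix whose columns are the frame's x, y, z axes.
In Python, from plant import arm, ik, optics, job gives the robot as it stands. The module is installed in compiled form; this text tells all that it offers. Calls block until the motion is done:
- arm.reach(position, orientation): joint-space move of the TCP to a pose.
- arm.move_linear(position, max_speed=0.15, rotation=None, f_stop=None): straight line of the TCP; rotation=None keeps the orientation; max_speed is the mean speed in m/s. With f_stop (N) it stops when the force on the tool has changed by that much, and returns True; else False.
- arm.move_joints(angles): joint-space move.
- arm.set_gripper(opening, effort=None): finger opening in m; effort is the grip in N (None keeps the last); returns when the fingers have stopped.
- arm.wait(seconds).
- ik(position, orientation): joint angles nearest the present ones, or None.
- arm.state(): the state.
- optics.read_camera(name): name is "side" or "top" or "wrist"; returns the picture (420x560x3 uint8, red, green, blue); there is no depth.
- optics.camera_model(name): a dict with "fovy" (degrees; the focal length in pixels is half the picture's height over the tangent of half this angle, whatever the lens; pixels are square), "cx", "cy" (the principal point, pixels), "R" (3x3) and "t" (3): a world point X has camera coordinates R X + t. Camera axes: x right, y down, z forward; pixel columns grow to the right and rows downward; lengths in m; the calibration is good to about 2 mm. A picture is of the moment at which its call begins: read the wrist's pose just before it. camera_model takes no time and is no camera call; for the wrist camera it gives the pose at the moment of the call.
A pose or a line that the arm cannot do raises arm.Unreachable and nothing moves.
- job.sign_off(): hands the job in; it is judged then, once.
The state is a dict: "t": time; "joints": joint angles; "joint_velocities": joint speeds; "joint_efforts": joint torques, N m; "tool_pos": TCP position; "tool_rot": TCP orientation; "wrist_force": force on the tool from outside, world axes, zero at the start; "wrist_torque": the same for the moment, N m; "width": finger opening in m; "gripper_force": force on a finger pad.
Only numpy, scipy, OpenCV 4.12 (cv2) and the standard library are available. Lean on these libraries where they do the work, as an engineer would, in place of code of your own. Each camera call takes 0.05 s, during which the arm holds its last target. There are 200 camera calls.

TASK

Put the metal cover plate by its handle back on the opened instrument case: slide it lightly along the stud bar until you feel both holes drop over the studs, let it down flat and fully home, then let go and swing the case's swivel catch right over the cover's edge to its stop. The catch stays open until the cover is home; be gentle (never lean on the studs or the case with more than about 3.5 kg) and leave the other things on the bench where they are.

Things in the scene. Friction and masses are not known exactly. Their poses are not given: they have to be found in the camera images.
- case: Opened instrument case, fixed: grey open-topped box 150 (x) x 190 (y) x 45 mm; origin at the centre of its underside, z up, catch on its -x side. Along y across its middle runs a steel bar, 40 wide, 140 long, with two upright studs 80 mm apart at case x = 0. The bar is clamped up to 18 mm either way along y: stud y = +-40 mm plus this unmeasured shift.
- bar_mid (a point): Point of the case (it does not follow the bar's shift), 48 mm above the case's origin, level with the bar's top face; same axes as the case. The studs are 6 mm in diameter and end 12 mm above this level, tapering to 5.2 mm over their last 2 mm. The seated cover lies flat on the bar, its underside at this level.
- cover: Loose sheet-metal cover plate, 90 (x) x 150 (y) x 4 mm, 0.15 to 0.31 kg; origin at the centre of its underside, z up. Two 7.6 mm through holes at x = 0, y = +-40 mm. Black bridge handle on its middle: grip bar along y, 50 long, 12 wide (x), spanning 26 to 36 mm above the origin, open below for its middle 30 mm; grip it across x. Either way round fits.
- catch_post (a point): Top of the upright post (10 mm diameter, 23 mm tall above the catch's flat arm) by which the catch is pushed; 80.5 mm above the case's origin. It moves on a circle of 31 mm radius about the point catch_pivot.
- catch_pivot (a point): Upright pivot axis of the catch, at case x = -62, y = 50 mm; the point is at the underside of the catch's arm, 53.5 mm above the case's origin. The steel arm is 12 mm wide, 4 mm thick, reaches 40 mm from the pivot and passes 1.5 mm over a seated cover's top; a cover that is not down blocks it.
- catch (a joint): Angle of the swivel catch: 0 when its arm points along the case's +y (clear of the cover), growing clockwise seen from above, 1.57 when it points along the case's +x over the cover; stop at 1.6. Starts between -0.35 and 0.1. Turns with light friction (0.04 N m) and stays where it is left.
- solder_reel: Bystander, leave alone: reel of solder wire, 60 mm diameter, 45 mm tall, standing on its flange; origin at the centre of its underside
- flux_bottle: Bystander, leave alone: white flux bottle, 36 mm diameter, 95 mm tall; origin at the centre of its underside
- solder_tin: Bystander, leave alone: flat round tin, 52 mm diameter, 14 mm tall; origin at the centre of its underside
- blank_panel: Bystander, leave alone: small plain panel without holes or handle, 60 x 45 x 5 mm; origin at the centre of its underside
- parts_box: Bystander, leave alone: flat clear parts box, 120 x 170 x 35 mm; origin at the centre of its underside
- tip_cleaner: Bystander, leave alone: dark bowl for tip cleaning, 70 mm wide, 45 mm tall; origin at the centre of its underside
- screwdriver: Bystander, leave alone: screwdriver, 170 mm long, lying between the two work places
There are look-alikes about, which are no part of the job. What is shaped like the cover but blue is not meant.

How it is judged:
On the way, in this order (a step that is already met when the one before it is completed fails the run):
1. the cover is lifted off the bench (height (world z) of cover above 0.03 m), for 0.1 s.
2. the cover lies flat and fully home over the studs while the catch is still open (z of cover in the frame of case between 0.046 and 0.05 m and x of cover in the frame of case between -0.006 and 0.006 m and y of cover in the frame of case between -0.024 and 0.024 m and angle between the z axis of cover and the z axis of case, either way round below 0.035 rad and angle between the y axis of cover and the y axis of case, either way round below 0.08 rad and value of joint catch below 0.5 rad), for 0.3 s.
3. the catch is swung over the cover, which stays home (z of cover in the frame of case between 0.046 and 0.05 m and x of cover in the frame of case between -0.006 and 0.006 m and y of cover in the frame of case between -0.024 and 0.024 m and angle between the z axis of cover and the z axis of case, either way round below 0.035 rad and angle between the y axis of cover and the y axis of case, either way round below 0.08 rad and value of joint catch above 1.35 rad), for 0.2 s.
At the end, for the whole second after the job is handed in: The cover rests flat (within 2 degrees) on the stud bar over the studs, its underside 46 to 50 mm above the case's origin, within 6 mm of the case's middle across the bar, 24 mm along it and 0.08 rad in yaw, and the catch is at 1.35 rad or more, over the cover (all of step 3 and linear speed of cover below 0.02 m/s); the robot touches nothing.
It fails at once if the cover is pressed or knocked against the case, its studs or its catch with more than 35 N (contact force between cover and case above 35 N).
It fails at once if the robot pushes on the case, its studs or its catch with more than 35 N (contact force between any of the fingers, the arm and case above 35 N).
It fails at once if a bystander is shifted by more than 20 mm (distance of any of solder_reel, flux_bottle, solder_tin, screwdriver, blank_panel, parts_box, tip_cleaner from where it was at the start of the episode above 0.02 m).
It also fails if it takes over 72 s, if anything falls off the work surface, if the arm or the gripper's body presses on something with over 40 N, if the wrist force passes 120 N, or if a joint passes its speed limit or range.

## Working session

There is one attempt and no reset: what is moved stays moved. The work goes in short steps, each a Python script; the robot and the scene stay as the last script left them, time stands still between calls to the robot, and variables do not carry over. Pictures are saved under pics/ and viewed, at most 10 in all, crops included, and the job is handed in when it is done.

```bash
mkdir -p pics; cat > h.py <<'E'
import numpy as np, cv2
from plant import arm, ik, optics, job
def snap(n,f,crop=None,s=1):
    m=optics.camera_model(n); im=optics.read_camera(n)
    np.savez('pics/'+f+'.npz',im=im,**{k:np.array(v) for k,v in m.items()})
    o=im[:,:,::-1]
    if crop: x0,y0,x1,y1=crop; o=o[y0:y1,x0:x1]
    cv2.imwrite('pics/'+f+'.png',cv2.resize(o,None,fx=s,fy=s,interpolation=cv2.INTER_CUBIC))
def ray(f,px):
    d=np.load('pics/'+f+'.npz'); F=210/np.tan(np.radians(d['fovy'])/2)
    v=np.array([(px[0]-d['cx'])/F,(px[1]-d['cy'])/F,1]); R=d['R']
    return -R.T@d['t'], R.T@v
def atz(f,px,z):
    c,v=ray(f,px); return c+v*(z-c[2])/v[2]
def tri(*fp):
    A=np.zeros((3,3));b=np.zeros(3)
    for f,p in fp:
        c,v=ray(f,p); v=v/np.linalg.norm(v); P=np.eye(3)-np.outer(v,v); A+=P;b+=P@c
    return np.linalg.solve(A,b)
def proj(f,X):
    d=np.load('pics/'+f+'.npz'); F=210/np.tan(np.radians(d['fovy'])/2)
    c=d['R']@X+d['t']; return c[:2]/c[2]*F+[d['cx'],d['cy']]
def down(a): # tool y axis along world angle a
    y=np.array([np.cos(a),np.sin(a),0]);z=np.array([0,0,-1.]);return np.stack([np.cross(y,z),y,z],1)
E
python3 - <<'E'
from h import *
for n in ['top','side']: snap(n,n+'1',s=1.4); print(n,{k:np.round(v,3).tolist() for k,v in optics.camera_model(n).items()})
print(arm.state()['t'])
E
```

```text
top {'fovy': 52.058, 'cx': 286.794, 'cy': 208.963, 'R': [[0.011, -1.0, 0.006], [-0.996, -0.012, -0.084], [0.085, -0.005, -0.996]], 't': [-0.023, 0.599, 1.098]}
side {'fovy': 46.302, 'cx': 281.741, 'cy': 214.989, 'R': [[0.956, -0.292, 0.022], [-0.137, -0.511, -0.849], [0.259, 0.808, -0.529]], 't': [-0.564, 0.142, 1.191]}
0.1
```

View pics/top1.png

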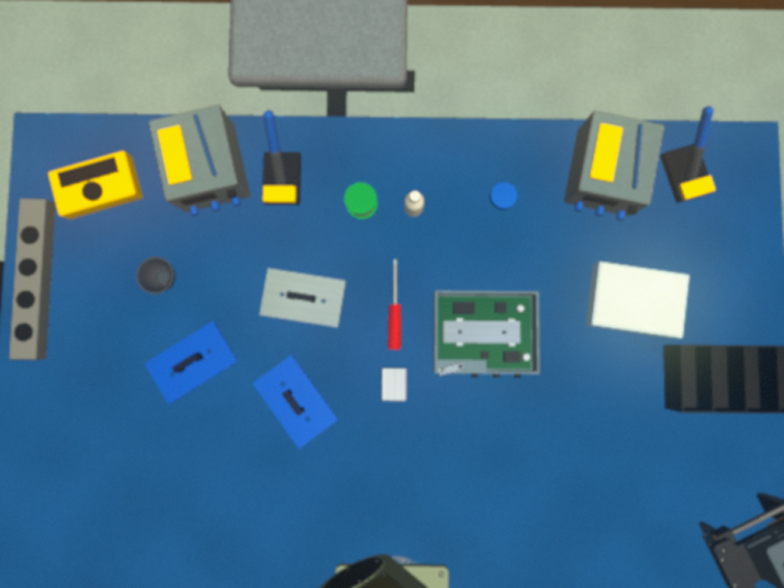

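View pics/side1.png

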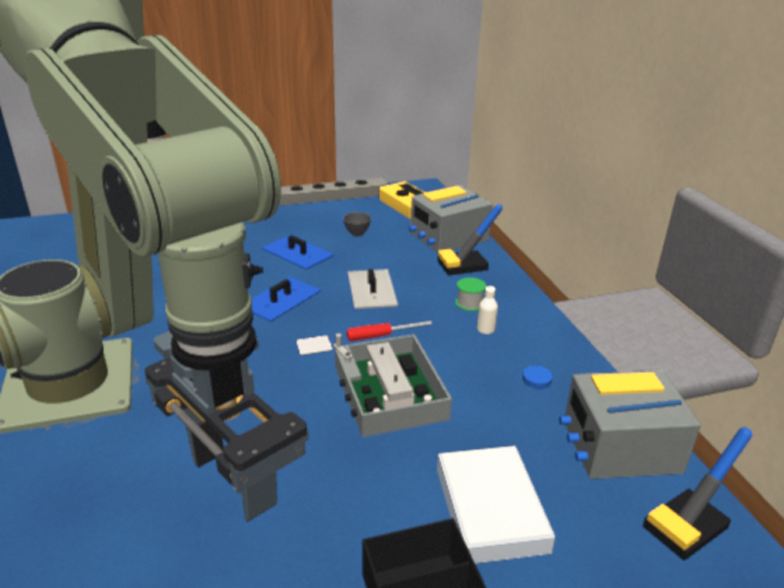

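The top view (enlarged 1.4×) shows these candidates:
- grey plate with a black handle at (303,297)
- two blue look-alikes at (190,362) and (295,401)
- plain white panel at (394,384)

I choose the grey plate. The case is at (487,333), with its catch at the lower left (450,368), so case +y is about world +y.

```bash
python3 - <<'E'
from h import *
S=1.4
P=lambda x,y:(x/S,y/S)
g=atz('top1',P(301,297),.036); print('cover',g, atz('top1',P(282,294.5),.004),atz('top1',P(323,300),.004))
print('tri', tri(('top1',P(301,297)),('side1',P(372,280))))
for p in [(436,292),(538,293),(539,373),(435,373)]: print(atz('top1',P(*p),.045))
print('studs',atz('top1',P(461,331),.06),atz('top1',P(505,332),.06))
s=arm.state(); m=optics.camera_model('wrist'); R=m['R'];c=-R.T@m['t']
print('cam in tool',s['tool_rot'].T@(c-s['tool_pos']), s['tool_rot'].T@R.T)
print(m['fovy'])
E
```

```text
cover [0.58761985 0.16981953 0.036     ] [0.59437094 0.2111695  0.004     ] [0.58481326 0.13314162 0.004     ]
tri [0.59000658 0.17189646 0.0212053 ]
[ 0.59904311 -0.07877028  0.045     ]
[ 0.59941039 -0.26610297  0.045     ]
[ 0.45365896 -0.26676908  0.045     ]
[ 0.4515848  -0.07790486  0.045     ]
studs [ 0.527827   -0.12329355  0.06      ] [ 0.52693362 -0.20255967  0.06      ]
cam in tool [ 0.07436002  0.00026383 -0.09220385] [[ 6.56848953e-04 -9.64084446e-01 -2.65595085e-01]
 [ 9.99999425e-01  8.58372844e-04 -6.42690101e-04]
 [ 8.47587139e-04 -2.65594511e-01  9.64084456e-01]]
58.35355796853906
```

```bash
python3 - <<'E'
from h import *
for a in (-.122,np.pi-.122):
  for p in ([.5876,.17,.091],[.5876,.17,.25],[.527,-.17,.15]): q=ik(np.array(p),down(a)); print(None if q is None else np.round(q,2))
E
python3 - <<'E'
from h import *
arm.reach(np.array([.527,-.165,.27]),down(0)); 
snap('wrist','wc1',s=1.4)
arm.move_linear(np.array([.47,-.165,.27]),max_speed=.2)
snap('wrist','wc2',s=1.4)
arm.reach(np.array([.5876,.17,.24]),down(-.122))
snap('wrist','wv1',s=1.4)
print(arm.state()['t'],arm.state()['joints'])
E
```

```text
[ 0.26  0.56  1.73 -0.    0.85  0.38]
[ 0.26  0.4   1.54 -0.    1.19  0.38]
[-0.33  0.42  1.81 -0.    0.91 -0.21]
None
None
None
3.675 [ 2.61066208e-01  4.11826649e-01  1.55764266e+00 -5.11754251e-04
  1.17212209e+00  3.84575122e-01]
```

View pics/wc1.png

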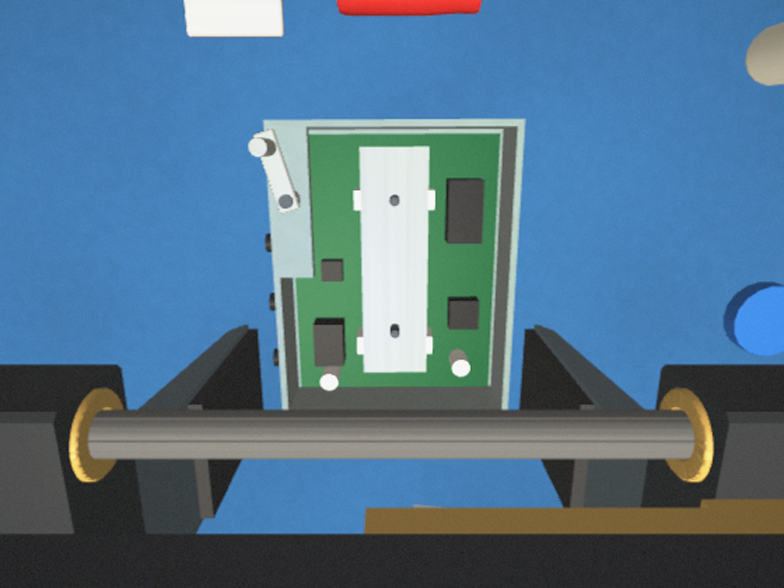

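View pics/wc2.png

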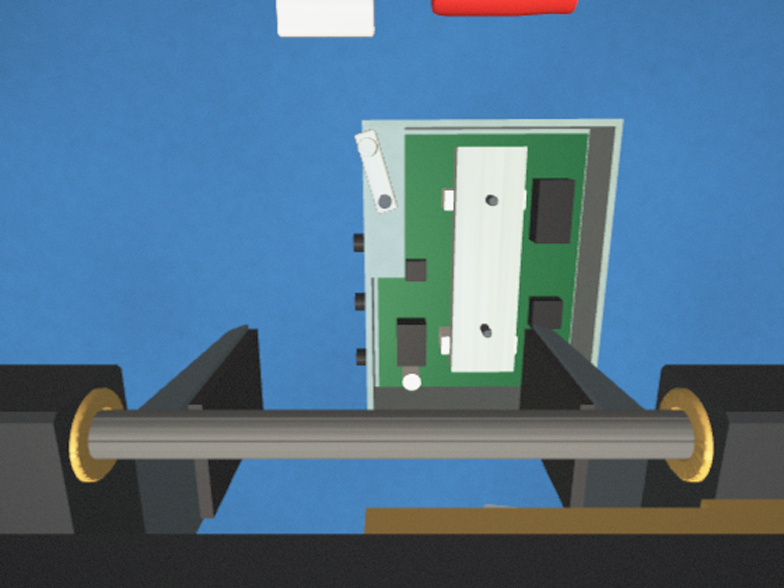

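View pics/wv1.png

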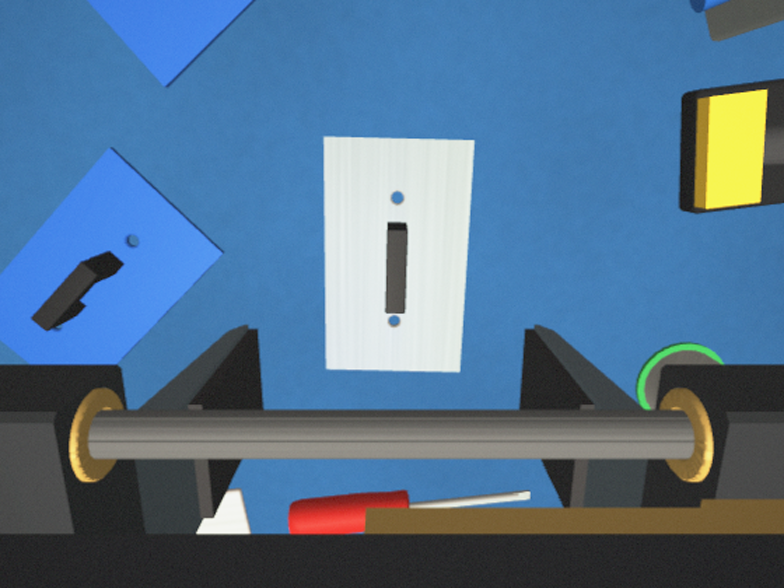

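wc1 and wc2 show the case with its bar studs at about (394,200) and (395,331), the catch post at (262,147) and the pivot at (286,201). wv1 shows the chosen grey plate with holes at (397,198) and (394,321) and its handle at (396,268). I'll enlarge the studs and the cover.

```bash
python3 - <<'E'
from h import *
def c(f,x,y,w,h,s=8):
    im=np.load(f'pics/{f}.npz')['im'][:,:,::-1]; return cv2.resize(im[y:y+h,x:x+w],None,fx=s,fy=s,interpolation=cv2.INTER_CUBIC)
a=np.hstack([c('wc1',270,132,24,24),c('wc1',270,224,24,24),c('wc2',338,132,24,24),c('wc2',334,224,24,24)])
b=np.hstack([c('wc1',174,86,48,72,5),c('wc2',246,86,48,72,5),c('wv1',256,120,56,120,3)])
b=np.pad(b,((0,0),(0,a.shape[1]-b.shape[1]),(0,0)))
cv2.imwrite('pics/m1.png',np.vstack([a,b])); print(a.shape,b.shape)
E
```

```text
(192, 768, 3) (360, 768, 3)
```

View pics/m1.png

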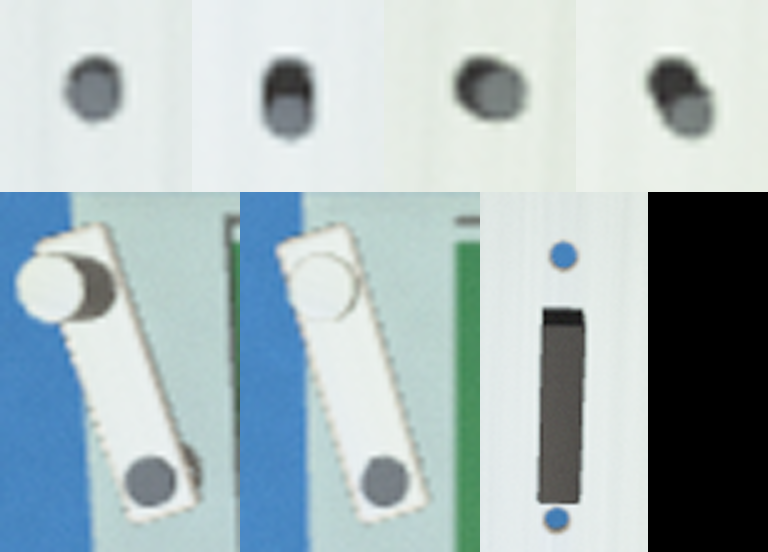

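```bash
python3 - <<'E'
from h import *
np.set_printoptions(precision=4,suppress=True)
print('A',tri(('wc1',(281.56,142.8)),('wc2',(351.8,143.3))))
print('B',tri(('wc1',(281.8,237.9)),('wc2',(347.8,237.9))))
for f,a,b in (('wc1',(281.56,142.8),(281.8,237.9)),('wc2',(351.8,143.3),(347.8,237.9))): print('z.06',atz(f,a,.06),atz(f,b,.06))
print('post',tri(('wc1',(183.6,104.8)),('wc2',(262,104.8))),atz('wc1',(183.6,104.8),.0805),atz('wc2',(262,104.8),.0805))
print('piv',tri(('wc1',(203.6,143.4)),('wc2',(274.4,143.4))),atz('wc1',(203.6,143.4),.058),atz('wc2',(274.4,143.4),.058))
print('holes',atz('wv1',(283.3,140.7),.002),atz('wv1',(281.3,228.7),.002))
h1,h2=atz('wv1',(283.3,163.7),.036),atz('wv1',(282,223),.036)
print('handle',h1,h2,np.linalg.norm(h1-h2),(h1+h2)/2, 'tri',tri(('wv1',(282.5,193.4)),('top1',(301/1.4,297/1.4))))
# case rim from wc1 corners
for p in [(264,121),(525,120)]: print('rim',atz('wc1',(p[0]/1.4,p[1]/1.4),.045))
E
```

```text
A [ 0.5284 -0.1192  0.0564]
B [ 0.5287 -0.1993  0.058 ]
z.06 [ 0.5284 -0.1187  0.06  ] [ 0.5287 -0.1986  0.06  ]
z.06 [ 0.5277 -0.119   0.06  ] [ 0.5283 -0.1987  0.06  ]
post [ 0.4575 -0.0896  0.0801] [ 0.4576 -0.0897  0.0805] [ 0.4575 -0.0896  0.0805]
piv [ 0.4661 -0.1192  0.0582] [ 0.4661 -0.1193  0.058 ] [ 0.4661 -0.1192  0.058 ]
holes [0.5967 0.2148 0.002 ] [0.5853 0.1354 0.002 ]
handle [0.5945 0.1999 0.036 ] [0.5876 0.1513 0.036 ] 0.04902875266918626 [0.5911 0.1756 0.036 ] tri [0.5898 0.1724 0.0187]
rim [ 0.4539 -0.0753  0.045 ]
rim [ 0.6034 -0.0749  0.045 ]
```

```bash
python3 - <<'E'
from h import *
np.set_printoptions(precision=4,suppress=True)
a=-.1426; p=np.array([.5911,.1755,.13])
arm.reach(p,down(a)); p[2]=.091
print(arm.move_linear(p,max_speed=.1,f_stop=8))
arm.set_gripper(.0,30); s=arm.state(); print(s['width'],s['gripper_force'],s['wrist_force'],s['tool_pos'])
p[2]=.23; arm.move_linear(p,max_speed=.12)
snap('wrist','held1',s=1.4)
s=arm.state(); print(s['t'],s['wrist_force'],s['wrist_torque'],s['width'],s['tool_pos'])
E
```

```text
False
0.011735901671776634 29.99994646757841 [ 0.1122 -0.1767  0.2959] [0.5911 0.1755 0.091 ]
7.275 [ 0.1874  0.2113 -1.5799] [-0.0035 -0.1098 -0.0414] 0.011625552745281847 [0.5907 0.1754 0.229 ]
```

View pics/held1.png

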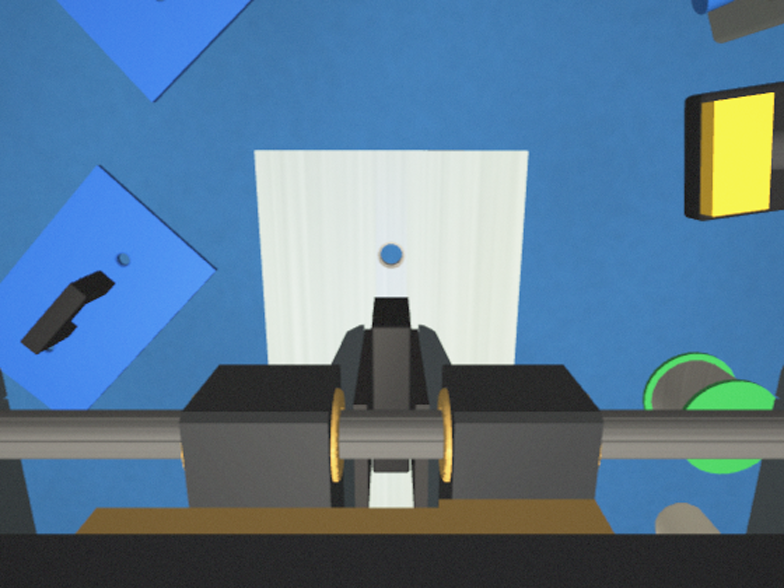

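held1 shows the cover held square in the grip, its back edge level along row 151. The +y hole is at (391,254.5).

```bash
python3 - <<'E'
from h import *
np.set_printoptions(precision=4,suppress=True)
s=arm.state()
for z in (.087,.089,.091):
  X=atz('held1',((391.5)/1.4-.5,255/1.4-.5),s['tool_pos'][2]-z); print(s['tool_rot'].T@(X-s['tool_pos']))
for u in (255,528):
  X=atz('held1',((u+.5)/1.4-.5,151.5/1.4-.5),s['tool_pos'][2]-.087); print(s['tool_rot'].T@(X-s['tool_pos']))
print(s['tool_rot'])
E
```

```text
[ 0.0397 -0.0004  0.087 ]
[ 0.0394 -0.0004  0.089 ]
[ 0.039  -0.0004  0.091 ]
[ 0.0742 -0.0451  0.087 ]
[0.0743 0.0445 0.0869]
[[ 0.1421  0.9899 -0.0019]
 [ 0.9899 -0.1421 -0.0005]
 [-0.0008 -0.0018 -1.    ]]
```

```bash
cat > ins.py <<'E'
from h import *
import itertools
np.set_printoptions(precision=4,suppress=True)
x0,y0,a=.5286,-.1582,.005
def peck(dx,dy):
    arm.move_linear(np.array([x0+dx,y0+dy,.1535]),max_speed=.03,rotation=down(a)); arm.wait(.15)
    hit=arm.move_linear(np.array([x0+dx,y0+dy,.1455]),max_speed=.015,f_stop=3)
    s=arm.state(); print(dx,dy,hit,s['tool_pos'],s['wrist_force'],s['wrist_torque'],s['t']); return s['tool_pos'][2]<.1475
if __name__=='__main__':
    arm.reach(np.array([x0,y0,.20]),down(a)); arm.move_linear(np.array([x0,y0,.157]),max_speed=.06)
    for d in [(0,0),(0,.0015),(0,-.0015),(0,.003),(0,-.003)]:
        if peck(*d): print('IN'); break
E
python3 ins.py
```

```text
0 0 False [ 0.5286 -0.1582  0.1455] [-0.3739 -0.6498 -2.0579] [-0.01   -0.0999  0.061 ] 10.525
IN
```

```bash
python3 - <<'E'
from ins import *
s=arm.state(); p=np.array([x0,y0,.1375])
hit=arm.move_linear(p,max_speed=.012,f_stop=4); s=arm.state(); print(hit,s['tool_pos'],s['wrist_force'],s['wrist_torque'],s['t'])
snap('wrist','seat',s=1.0); snap('side','sideseat',(210,210,350,330),5)
E
```

```text
True [ 0.5285 -0.1582  0.1389] [-1.1243  0.3393  4.2951] [-0.035  -0.0341 -0.0507] 11.075
```

View pics/sideseat.png

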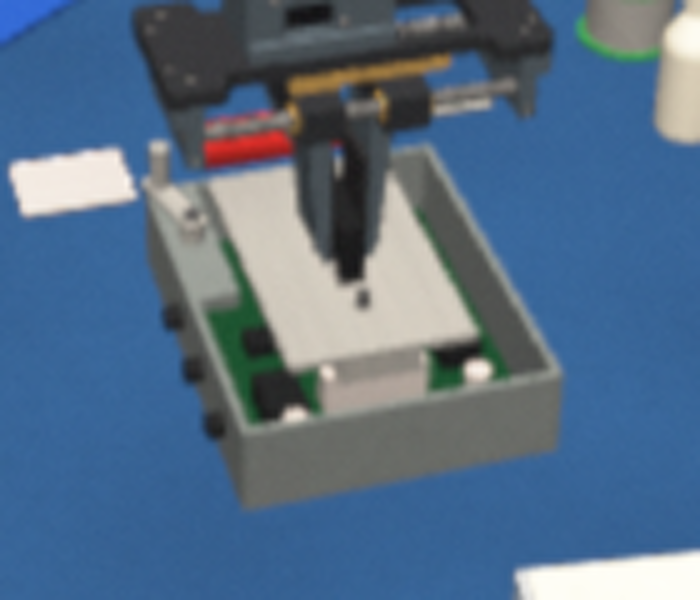

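The side view shows the cover lying flat, with the stud sticking through at (362,298). TCP z is 0.139, which matches the seated height. Now I release it and swing the catch.

```bash
python3 - <<'E'
from ins import *
arm.move_linear(np.array([x0,y0,.1393]),max_speed=.02)
arm.set_gripper(.05); arm.wait(.5)
arm.move_linear(np.array([x0,y0,.20]),max_speed=.08)
s=arm.state(); print(s['wrist_force'],s['t'])
arm.set_gripper(0,10)
snap('wrist','rel',s=1.4); 
piv=np.array([.4665,-.1192])
def pose(t,lag,z=.144):
    c=piv+.031*np.array([np.sin(t),np.cos(t)])-lag*np.array([np.cos(t),-np.sin(t)])
    return np.array([c[0],c[1],z]),down(-t)
p,R=pose(-.28,.036,.19); arm.reach(p,R); p[2]=.144; print(arm.move_linear(p,max_speed=.08,f_stop=8))
for t,lag in [(-.28,.0185)]+[(t,.0185) for t in np.arange(-.1,1.61,.17)]+[(1.6,.0185)]:
    p,R=pose(t,lag); hit=arm.move_linear(p,max_speed=.04,rotation=R,f_stop=8)
    s=arm.state(); print(round(t,2),hit,s['tool_pos'],s['wrist_force'],round(s['t'],2))
    if hit: break
snap('side','sidec',(210,210,350,330),5)
E
```

```text
[-0.093  -0.0423 -0.6295] 13.5667
False
-0.28 False [ 0.4402 -0.0944  0.1439] [-0.3753 -0.2399  0.2055] 16.33
-0.1 False [ 0.4447 -0.0902  0.1439] [-0.4553 -0.1431 -0.0419] 16.67
0.07 False [ 0.45   -0.087   0.1439] [0.3281 0.5547 0.035 ] 16.98
0.24 False [ 0.4557 -0.0847  0.144 ] [-0.7653  1.2621 -0.1146] 17.3
0.41 False [ 0.4618 -0.0835  0.144 ] [ 0.6954  0.6328 -0.8613] 17.62
0.58 False [ 0.468  -0.0833  0.144 ] [-0.893  -0.2298 -0.1939] 17.93
0.75 False [ 0.474 -0.084  0.144] [ 0.1864  0.6637 -0.566 ] 18.25
0.92 False [ 0.4799 -0.0858  0.144 ] [-0.9773 -0.2913  1.1524] 18.57
1.09 False [ 0.4853 -0.0885  0.144 ] [-0.4397  0.348  -0.0509] 18.88
1.26 False [ 0.4902 -0.0921  0.144 ] [0.0141 0.5911 0.9146] 19.2
1.43 False [ 0.4945 -0.0965  0.144 ] [-0.3432 -0.3357  0.0476] 19.52
1.6 False [ 0.4979 -0.1016  0.144 ] [ 0.2167 -0.9605 -0.6254] 19.83
1.6 False [ 0.4979 -0.1016  0.144 ] [-0.0492  0.5522  0.1964] 20.08
```

View pics/sidec.png

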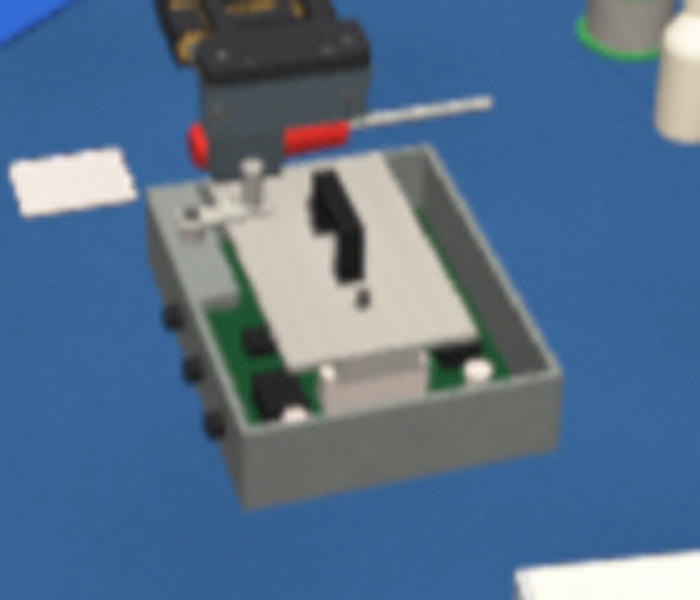

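The catch is now over the cover, with its post at (252,170). The finger may be a little short of the stop, so I push on gently until I feel it, then back off and check.

```bash
python3 - <<'E'
from ins import *
p=arm.state()['tool_pos'].copy(); q=p.copy(); q[1]-=.012
print(arm.move_linear(q,max_speed=.012,f_stop=6)); s=arm.state(); print(s['tool_pos'],s['wrist_force'],s['t'])
q=s['tool_pos'].copy(); q[1]+=.03; arm.move_linear(q,max_speed=.06)
q[2]=.25; arm.move_linear(q,max_speed=.12)
arm.reach(np.array([.50,-.165,.27]),down(0)); snap('wrist','fin',s=1.4); print(arm.state()['t'])
E
```

```text
True
[ 0.4984 -0.1054  0.1439] [0.2648 2.2082 2.1828] 20.675
23.9667
```

View pics/fin.png

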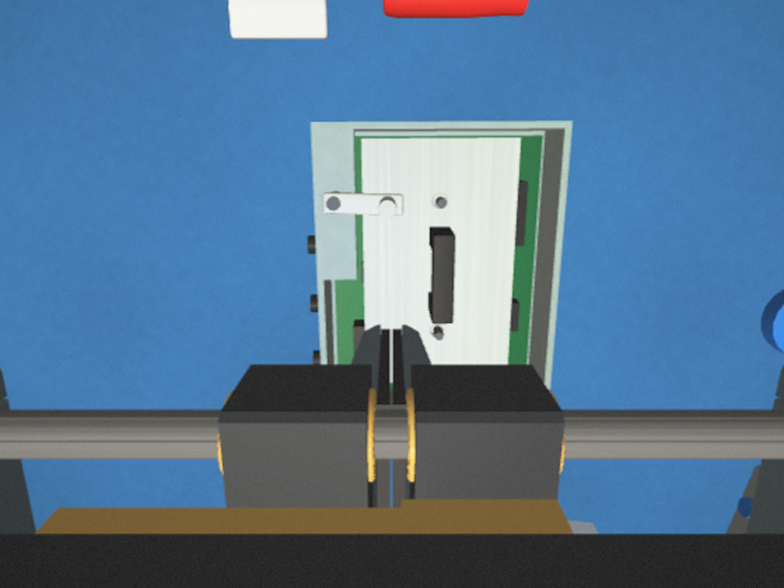

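The catch arm, from (333,203) to (403,204), points along +x at its stop. The cover sits flat with both studs showing through its holes at (440,202) and (437,333), and the robot is clear.

```bash
python3 -c "
from plant import job
print(job.sign_off())"
```

```text
the job is handed in; nothing more can be done
None
```

The cover is home over both studs, the catch is swung over it to its stop, and the job is handed in at about 24 s of the 72 s allowed; the sign-off returned no verdict.

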